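# Open the sprung handle clamp to its mark and hold it open

### The job

The next wooden tool handle is to be laid into the sprung bench clamp: turn both yellow lock knobs anticlockwise (seen from above) all the way to their end stops, so that each grip bar stands across the clamp. Then grip the red jaw paddle and pull the rod straight out against its spring until its red pointer lines up with the black line on the orange marker, and finish while holding it there, still gripped, with the knobs left open. Leave the wooden handle, mallet, rubber block and phone where they lie.

Things in the scene. Friction and masses are not known exactly. Their poses are not given: they have to be found in the camera images.
- clamp: Fixed bench clamp: dark base plate 440 x 140 x 12 mm, green housing with its top 70 mm above the table. Origin at table level under the rod axis; x is the pull-out direction, z up. In this frame (mm): housing x -150 to 60, y -30 to 30, steel nose to x 76; rod axis at y 0, z 45; scale rail x 100 to 270, y -78 to -56, top z 30. Hidden pins lock the rod until both knobs are open.
- knob_a_grip (a point): Yellow lock knob, the one farther from the paddle (100 mm from the other): disc of 42 mm diameter with an upright grip bar 42 long x 14 thick, top 114 mm above the table. The point is on the knob's vertical axis, 11 mm below the bar's top and 19 mm above the disc's face. The x axis of its frame lies along the bar and turns with it.
- knob_a (a joint): Angle of that knob in rad: 0 locked (grip bar parallel to the rod), grows anticlockwise seen from above, 1.571 at the open end stop (bar across the rod); it starts between 0.1 and 0.4, turns stiffly (about 0.06 N m) and stays where it is left.
- knob_b_grip (a point): The same for the yellow knob nearer the paddle (100 mm from the other).
- knob_b (a joint): Angle of the knob nearer the paddle, as for knob_a.
- plunger: Sliding steel rod (14 mm diameter) with red paddle and pointer. Origin on the rod's axis at mid-thickness of the paddle, 45 mm above the table; at rest 124 mm along the clamp's x from its origin (48 mm beyond the nose). Slides along the clamp's x only, up to 105 mm, against a spring: about 4 N at rest plus 1.1 N per cm; springs back if let go.
- paddle_grip (a point): Point to grip on the red upright jaw paddle at the rod's end: 14 mm thick along the rod, 30 mm wide, standing from 59 to 121 mm above the table; the point is at its middle, 101 mm above the table, 20 mm below its top.
- pointer_tip (a point): Tip of the red pointer, a bar 6 mm wide that reaches sideways from the paddle's foot towards the scale rail; the point is at its outer end, 39 mm above the table. It moves with the rod.
- mark_line (a point): Orange marker clip, 20 mm along the rail, 26 mm across, fixed on the scale rail, with a black line across it. The point is on that line, at its inner end; axes parallel to the clamp's. The pointer is at the mark when its tip and this point have the same place along the clamp's x axis; this takes a pull of 50 to 90 mm, different each time.
- blank: Loose turned wooden handle, 130 mm long, 22 mm thick, lying by the clamp; origin at the middle of its underside, x along its length. Not to be disturbed.
- mallet: Loose mallet about 240 mm long, 36 mm high, black grip, steel head with a yellow and a black face; origin on its underside near the middle. Not to be disturbed.
- rubber_block: Loose black rubber block 70 x 70 x 25 mm; origin at the centre of its underside. Not to be disturbed.
- phone: Loose phone 146 x 71 x 8 mm lying face up; origin at the centre of its underside. Not to be disturbed.

How it is judged:
By the outcome, as a careful person would: the job done as asked, in the order asked, and still so for the second after the job is handed in, while the arm keeps its last pose, push and grip.
It also fails if it takes over 48 s, if anything falls off the work surface, if the arm or the gripper's body presses on something with over 40 N, if the wrist force passes 120 N, or if a joint passes its speed limit or range.

### The arm

A 6-joint arm with a two-finger parallel gripper is mounted at the origin on the work surface. World frame = base frame: x ahead of the robot, y to its left, z up, the work surface at z = 0. Lengths are in m, angles in rad, forces in N, time in s.
With the tool pointing down it reaches from about 0.35 to 0.975 m from the base axis. Payload 4.9 kg.
Tool frame: the origin (TCP) lies at the very end of the fingers, on their centre line; the grasp point (between the pads) lies 19 mm behind it; z points along the fingers, y is the line along which they close (so a half turn about z gives the same grasp; the last joint's range is limited). The gripper opens to 85 mm and grips with 20 to 120 N. Pads are 22 mm wide; open, the fingers measure 114 mm over their backs; the gripper's body (76 mm by 85 mm) begins 54 mm behind the grasp point. The pads swing forward as they close: fully open they stand 13 mm farther back than shut.
Start: joints at [-1.34, 0.053, 1.613, -0, 1.476, -0.119], TCP at [0.214, -0.587, 0.231] pointing down, gripper open.
Joint ranges: [-3.01, 3.01], [-1.01, 2.22], [0.06, 2.58], [-1.02, 4.17], [0.09, 2.62], [-3.14, 3.14]. Speed limits (rad/s): [2.57, 2.57, 3.14, 3.14, 3.14, 3.14].

### API

Orientations are given as a rotation vector (axis times angle).
In Python, from station import ctrl, imaging gives the robot as it stands.
- The arm moves only by the tool play_rows, never from a script. Its argument "series" is a list of rows, each a list of 3 entries, a list of its own where there are three numbers: the opening, from 0 (shut) to 1 (fully open), then the shift along the tool's x, y, z each as a share of 0.05 m, from -1 to 1, then the turn, a rotation vector about the tool's x, y, z each as a share of 8 degrees, from -1 to 1. In form: [[grip, [dx, dy, dz], [ax, ay, az]], ...]. A call has 1 to 8 rows; each row shifts and turns the commanded pose from where the row before left it, along the tool's axes as they then stand; what a row does not reach is not made up. A row lasts 1/8 s, in which the tool goes at most 62.5 mm and 10.7 degrees, less where a joint would pass 70% of its speed; a pose out of reach is approached as far as the arm can. A call with a number of a shift or a turn outside -1 to 1 is refused whole. A call with a gripper value outside its range is refused whole. The fingers move at their own pace and stop on an object; "force" is the grip in N (left out, the last holds). Time passes only in rows, so rows that do not move let the fingers close. It gives the time, the measured TCP pose, the force, the opening and the grip force at its end, in the units of the state.
- ctrl.get_obs(): the state, without advancing time (a new reading comes with each control period).
- imaging.get_image(name): name is "scene" or "top"; returns a dict with "color" (384x512x3 uint8, blue, green, red), "fx", "fy", "cx", "cy" (pixels), "D" ([k1, k2, p1, p2, k3] as OpenCV has them; the pictures are not rectified), "extrinsics" (4x4, takes a point from world to camera coordinates). Camera axes: x right, y down, z forward; pixel columns grow to the right and rows downward; lengths in m; the calibration is good to about 2 mm. A picture is of the moment at which its call begins. There is no depth.
- ctrl.finish_job(): hands the job in; it is judged then, once.
The state is a dict: "t": time; "q": joint angles; "dq": joint speeds; "effort": joint torques, N m; "tool_pos": TCP position; "tool_rot": TCP orientation; "contact_force": force on the tool from outside, world axes, zero at the start; "wrist_torque": the same for the moment, N m; "opening": finger opening in m; "grip_force": force on a finger pad.
Only numpy, scipy, OpenCV 4.12 (cv2) and the standard library are available. Lean on these libraries where they do the work, as an engineer would, in place of code of your own. Each camera call takes 0.05 s, during which the arm holds its last target. There are 200 camera calls.

## Working session

There is one attempt and no reset: what is moved stays moved. The work goes in short steps, Python scripts to look and compute and a tool call to move; the robot and the scene stay as the last step left them, time stands still between calls to the robot, and variables do not carry over. Pictures are saved under pics/ and viewed, at most 10 in all, crops included, and the job is handed in when it is done.

Besides the shell and the picture viewer there is one more tool, called after "Call:" by a JSON object that holds its "fn" and its "kwargs". play_rows: Moves the arm, as the interface text tells. Shift numbers are shares of 0.05 m and turn numbers shares of 8 degrees, none past 1 either way. Its arguments: {"type":"object","properties":{"series":{"type":"array"},"force":{"type":"number"}},"required":["series"]}

```bash
mkdir -p pics; ls
python3 - <<'E'
from station import ctrl, imaging
import cv2,pickle
d={}
for n in("scene","top"):
    d[n]=imaging.get_image(n); cv2.imwrite(f"pics/{n}0.png",d[n]["color"])
    print(n,d[n]["fx"],d[n]["cx"],d[n]["cy"],d[n]["D"],d[n]["extrinsics"])
pickle.dump(d,open("im0.pkl","wb")); print(ctrl.get_obs())
E
```

```text
pics
scene 402.7344380364347 253.85597157563546 188.72770326508987 [0.02748653 0.         0.         0.         0.        ] [[-0.39820753  0.91708871  0.0194697   0.20714942]
 [ 0.62737507  0.28777327 -0.72359317 -0.30680201]
 [-0.66920198 -0.27592544 -0.68995207  1.22068152]
 [ 0.          0.          0.          1.        ]]
top 351.4249122758322 252.0131265901205 188.42806638436176 [0.00879044 0.         0.         0.         0.        ] [[-0.01408648 -0.99986084  0.00893688  0.0195636 ]
 [-0.98729618  0.01249368 -0.15839874  0.59396785]
 [ 0.15826504 -0.01105463 -0.98733478  0.75956146]
 [ 0.          0.          0.          1.        ]]
{'t': 0.1, 'q': array([-1.34004648e+00,  5.33092709e-02,  1.61416816e+00,  4.28413160e-06,
        1.47599807e+00, -1.19028342e-01]), 'dq': array([ 0.0007976 , -0.00295911, -0.0040769 , -0.00112259,  0.00174089,
        0.00056751]), 'effort': array([ 5.00975002e-04, -3.94895875e+01, -3.71365499e+01, -6.85678901e-05,
        3.89717243e-03,  3.40567203e-05]), 'tool_pos': array([ 0.21403499, -0.58660429,  0.23016768]), 'tool_rot': array([-3.09181895e+00, -5.46305963e-01,  1.58342470e-04]), 'contact_force': array([-0.43934002,  0.39015912,  0.3621696 ]), 'wrist_torque': array([-0.02677178, -0.06278293,  0.02260939]), 'grip_force': 0.0, 'opening': 0.08519681063428426}
```

View pics/top0.png

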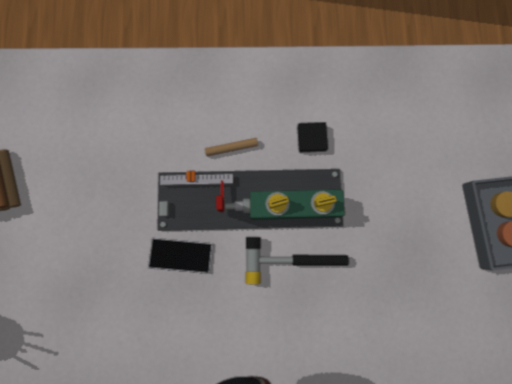

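View pics/scene0.png

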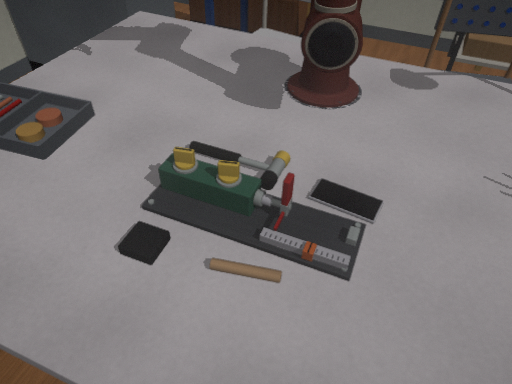

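Run:
```python
import pickle,cv2
d=pickle.load(open("im0.pkl","rb"))
def crop(n,x0,x1,y0,y1,s,o):
    c=cv2.resize(d[n]["color"][y0:y1,x0:x1],None,fx=s,fy=s,interpolation=cv2.INTER_CUBIC)
    c=cv2.convertScaleAbs(c,alpha=1.6,beta=10)
    for x in range(x0,x1,20): cv2.putText(c,str(x),((x-x0)*s,10),0,.35,(255,255,255));cv2.line(c,((x-x0)*s,12),((x-x0)*s,18),(255,255,255))
    for y in range(y0,y1,20): cv2.putText(c,str(y),(0,(y-y0)*s+4),0,.35,(255,0,255));cv2.line(c,(25,(y-y0)*s),(32,(y-y0)*s),(255,0,255))
    cv2.imwrite(o,c)
crop("top",150,350,160,240,4,"pics/tc.png")
crop("scene",135,375,130,280,3,"pics/sc.png")
```

```text
(no output)
```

View pics/tc.png

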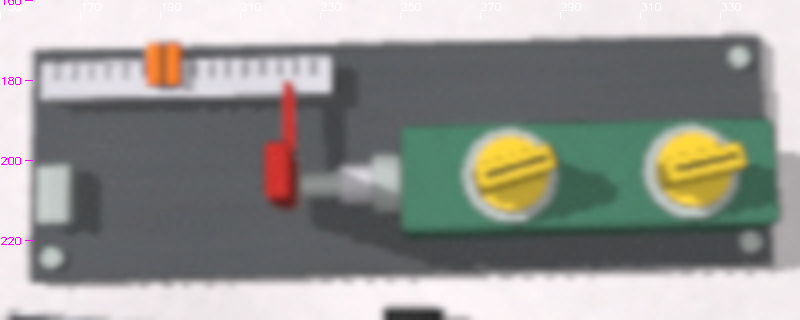

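View pics/sc.png

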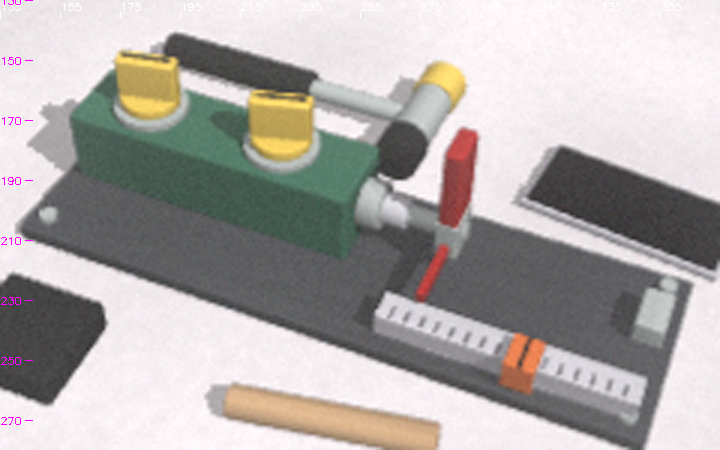

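```bash
cat > h.py <<'E'
import pickle,cv2,numpy as np
from scipy.optimize import least_squares
d0=pickle.load(open("im0.pkl","rb"))
def proj(n,P):
    c=d0[n];E=c["extrinsics"];K=np.array([[c["fx"],0,c["cx"]],[0,c["fy"],c["cy"]],[0,0,1.]])
    return cv2.projectPoints(np.atleast_2d(P).astype(float),cv2.Rodrigues(E[:3,:3])[0],E[:3,3],K,c["D"])[0][:,0]
def world(p,c):
    a=p[2];c=np.atleast_2d(c)/1000.
    return np.c_[p[0]+np.cos(a)*c[:,0]-np.sin(a)*c[:,1],p[1]+np.sin(a)*c[:,0]+np.cos(a)*c[:,1],c[:,2]]
T=lambda u,v:(150+u/4,160+v/4)
S=lambda u,v:(135+u/3,130+v/3)
def point(p,t,s,g,z=None):
    f=lambda c:np.r_[(proj("top",world(p,c))[0]-t),(proj("scene",world(p,c))[0]-s),[] if z is None else [5*(c[2]-z)]]
    r=least_squares(f,g); return r.x,f(r.x)
E
cat > fit.py <<'E'
from h import *
C=np.array
top=[((100,-56,30),T(333,93)),((270,-56,30),T(42,99)),((100,-78,30),T(333,54)),((270,-78,30),T(41,62)),((60,-30,70),T(401,128)),((-150,-30,70),T(774,121)),((60,30,70),T(404,230)),((-150,30,70),T(777,217))]
sc=[((-150,-30,70),S(75,117)),((60,-30,70),S(353,196)),((60,30,70),S(378,148)),((-150,30,70),S(110,73)),((100,-56,30),S(385,291)),((270,-56,30),S(645,377))]
f=lambda p:np.r_[(proj("top",world(p,[a for a,_ in top]))-C([b for _,b in top])).ravel(),(proj("scene",world(p,[a for a,_ in sc]))-C([b for _,b in sc])).ravel()]
r=least_squares(f,[.55,.05,1.57],loss="soft_l1"); p=r.x;print(p,np.degrees(p[2]));print(f(p).reshape(-1,2).round(1).tolist())
np.save("p.npy",p)
for n,t,s,g,z in [("a",T(703,162),S(148,58),(-100,0,114),114),("b",T(515,169),S(281,97),(0,0,114),114),
 ("a1",T(663,172),S(118,53),(-100,0,114),114),("a2",T(745,152),S(178,62),(-100,0,114),114),
 ("b1",T(480,180),S(250,94),(-100,0,114),114),("b2",T(554,154),S(312,101),(-100,0,114),114),
 ("tip",T(288,83),S(421,299),(124,-50,39),39),("mark",T(163,86),S(531,338),(190,-54,35),None),("paddletop",T(275,172),S(464,135),(124,0,121),121)]:
    c,e=point(p,t,s,g,z);print(n,c.round(1),e.round(1),world(p,c).round(4))
E
python3 fit.py
```

```text
[ 0.55571123 -0.04267183  1.57958555] 90.50358559944343
[[-1.1, -0.4], [-0.9, -0.4], [-1.2, 0.2], [-0.5, -0.4], [-0.8, -1.2], [-0.0, -1.4], [-0.9, 0.3], [1.0, 1.4], [-3.9, -1.8], [-3.2, 1.0], [0.3, -2.0], [-0.2, -3.6], [-0.4, -1.2], [0.2, -0.9]]
a [-97.5   0.4 114. ] [-0.8 -0.1 -0.6 -0.8 -0.1] [[ 0.5562 -0.1401  0.114 ]]
b [  1.    1.2 114. ] [-0.7 -0.5 -0.4 -1.1 -0.1] [[ 0.5545 -0.0417  0.114 ]]
a1 [-96.5  -2.9 114. ] [ 8.7 -4.2  9.   1.9  0. ] [[ 0.5595 -0.1391  0.114 ]]
a2 [-99.2   4.1 114. ] [-10.3   4.1 -10.4  -3.4  -0.1] [[ 0.5525 -0.1419  0.114 ]]
b1 [ -0.3  -0.9 114. ] [ 8.6 -4.3  8.8  0.4 -0.1] [[ 0.5567 -0.043   0.114 ]]
b2 [  1.5   1.8 114. ] [-10.7   3.6 -10.3  -2.5  -0.1] [[ 0.5539 -0.0412  0.114 ]]
tip [125.7 -61.2  39. ] [-1.1 -0.5 -0.6 -0.9 -0.1] [[0.6158 0.0835 0.039 ]]
mark [198.2 -60.3  33.1] [-0.6  0.2 -0.5 -0. ] [[0.6142 0.156  0.0331]]
paddletop [125.1   2.9 121. ] [-0.4  0.5 -0.5  0.5  0. ] [[0.5517 0.0824 0.121 ]]
```

Run:
```python
from h import *
p=np.load("p.npy")
for n,t,s in [("a1",T(663,172),S(178,62)),("a2",T(745,152),S(118,53)),("b1",T(478,180),S(312,101)),("b2",T(554,154),S(250,94))]:
    c,e=point(p,t,s,(-50,0,114),114);print(n,c.round(1),e.round(1),world(p,c).round(4))
from station import ctrl
from scipy.spatial.transform import Rotation as R
print(R.from_rotvec(ctrl.get_obs()["tool_rot"]).as_matrix().round(3))
```

```text
a1 [-76.7   4.9 114. ] [-0.6 -0.3 -0.4 -0.8 -0.1] [[ 0.5515 -0.1194  0.114 ]]
a2 [-119.    -3.8  114. ] [-1.1  0.2 -1.  -0.8 -0. ] [[ 0.5605 -0.1617  0.114 ]]
b1 [ 20.7   6.3 114. ] [-0.8 -0.6 -0.4 -1.3 -0.1] [[ 0.5493 -0.0221  0.114 ]]
b2 [-19.   -5.4 114. ] [-1.  -0.1 -0.8 -0.8 -0.1] [[ 0.5613 -0.0616  0.114 ]]
[[ 0.939  0.343 -0.   ]
 [ 0.343 -0.939  0.002]
 [ 0.    -0.002 -1.   ]]
```

Call:
{"fn": "play_rows", "kwargs": {"series": [[1,[0.68,-0.43,0],[0,0,0]],[1,[0.68,-0.43,0],[0,0,0]],[1,[0.68,-0.43,0],[0,0,0]],[1,[0.68,-0.43,0],[0,0,0]],[1,[0.68,-0.43,0],[0,0,0]],[1,[0.68,-0.43,0],[0,0,0]],[1,[0.68,-0.43,0],[0,0,0]],[1,[0.68,-0.43,0],[0,0,0]]], "force": 40}}

```text
t: 1.1
tool_pos: [0.4112, -0.331, 0.2308]
tool_rot: [-3.093, -0.546, 0.001]
contact_force: [-0.5, -0.6, -0.9]
opening: 0.0851
grip_force: 0.0
```

Call:
{"fn": "play_rows", "kwargs": {"series": [[1,[0.68,-0.43,0],[0,0,0]],[1,[0.68,-0.43,0],[0,0,0]],[1,[0.68,-0.43,0],[0,0,0]],[1,[0.68,-0.43,0],[0,0,0]],[1,[0.68,-0.43,0],[0,0,0]],[1,[0.6,-0.43,0],[0,0,0]],[1,[0,0,0],[0,0,-1]],[1,[0,0,0],[0,0,-1]]]}}

```text
t: 2.1
tool_pos: [0.5544, -0.1418, 0.2306]
tool_rot: [-2.984, -0.98, 0.002]
contact_force: [-0.1, 0.5, 0.1]
opening: 0.0853
grip_force: 0.0
```

Call:
{"fn": "play_rows", "kwargs": {"series": [[1,[0,0,0],[0,0,-1]],[1,[0,0,0],[0,0,-1]],[1,[0,0,0],[0,0,-1]],[1,[0,0,0],[0,0,-1]],[1,[0,0,0],[0,0,-1]],[1,[0,0,0],[0,0,-1]],[1,[0,0,0],[0,0,-1]],[1,[0,0,0],[0,0,-1]]]}}

```text
t: 3.1
tool_pos: [0.5541, -0.1425, 0.2306]
tool_rot: [-2.012, -2.411, 0.001]
contact_force: [-0.3, 0.2, -1.2]
opening: 0.0854
grip_force: 0.0
```

```bash
cat > go.py <<'E'
import sys,numpy as np
from station import ctrl
from scipy.spatial.transform import Rotation as R
# usage: go.py X Y Z YAW  -> needed move in tool axes (units)
o=ctrl.get_obs();M=R.from_rotvec(o["tool_rot"])
x,y,z,w=map(float,sys.argv[1:])
T=R.from_euler("z",w,degrees=True)*R.from_matrix(np.diag([1.,-1,-1]))
print("t",o["t"],"pos",o["tool_pos"].round(4),"yaw",M.as_euler("zyx",degrees=True).round(2),"q",o["q"].round(2))
print("shift",(M.inv().apply(np.array([x,y,z])-o["tool_pos"])/.05).round(3),"turn",(np.degrees((M.inv()*T).as_rotvec())/8).round(3),"F",o["contact_force"].round(1),"tq",o["wrist_torque"].round(2),"open",o["opening"].round(4),o["grip_force"])
E
python3 go.py .556 -.1405 .09 102.1
```

```text
t 3.1 pos [ 0.5541 -0.1425  0.2306] yaw [-1.0030e+02 -6.0000e-02 -1.7998e+02] q [-0.38 -0.07  1.74  0.    1.48 -0.56]Traceback (most recent call last):
  File "go.py", line 9, in <module>
    print("shift",(M.inv().apply(np.array([x,y,z])-o["tool_pos"])/.05).round(3),"turn",(np.degrees((M.inv()*T).as_rotvec())/8).round(3),"F",o["contact_force"].round(1),"tq",o["wrist_torque"].round(2),"open",o["opening"].round(4),o["grip_force"])
                                                                                                                                                                                                               ^^^^^^^^^^^^^^^^^^
AttributeError: 'float' object has no attribute 'round'
```

```bash
sed -i 's/"zyx"/"ZYX"/; s/o\["opening"\].round(4)/round(o["opening"],4)/' go.py; python3 go.py .556 -.1405 .09 102.1
```

```text
t 3.1 pos [ 0.5541 -0.1425  0.2306] yaw [ 1.0030e+02 -4.0000e-02 -1.7994e+02] q [-0.38 -0.07  1.74  0.    1.48 -0.56]
shift [0.031 0.047 2.813] turn [-0.007 -0.004 -0.225] F [-0.3  0.2 -1.2] tq [-0.05 -0.03 -0.03] open 0.0854 0.0
```

Call:
{"fn": "play_rows", "kwargs": {"series": [[1,[0.03,0.05,0.5],[0,0,-0.22]],[1,[0,0,0.7],[0,0,0]],[1,[0,0,0.7],[0,0,0]],[1,[0,0,0.5],[0,0,0]],[1,[0,0,0.3],[0,0,0]],[1,[0,0,0.1],[0,0,0]],[1,[0,0,0],[0,0,0]]]}}

```text
t: 3.98
tool_pos: [0.557, -0.1408, 0.0918]
tool_rot: [1.981, 2.438, 0.0]
contact_force: [0.5, 1.4, -0.3]
opening: 0.0852
grip_force: 0.0
```

Call:
{"fn": "play_rows", "kwargs": {"series": [[0.4,[0,0,0],[0,0,0]],[0,[0,0,0],[0,0,0]],[0,[0,0,0],[0,0,0]],[0,[0,0,0],[0,0,0]],[0,[0,0,0],[0,0,0]],[0,[0,0,0],[0,0,0]]], "force": 40}}

```text
t: 4.72
tool_pos: [0.5561, -0.1409, 0.0917]
tool_rot: [-1.98, -2.437, 0.002]
contact_force: [-6.1, 1.2, 5.2]
opening: 0.0132
grip_force: 42.1
```

```bash
python3 go.py .556 -.1405 .09 180.5
```

```text
t 4.725 pos [ 0.5561 -0.1409  0.0917] yaw [ 101.81   -0.   -179.9 ] q [-0.38  0.06  1.85 -0.    1.23 -0.58]
shift [ 0.008 -0.     0.035] turn [-1.000e-02 -9.000e-03 -9.836e+00] F [-6.1  1.2  5.2] tq [-0.06  0.86  0.08] open 0.0132 42.09334194660187
```

Call:
{"fn": "play_rows", "kwargs": {"series": [[0,[0,0,0],[0,0,-0.9]],[0,[0,0,0],[0,0,-0.9]],[0,[0,0,0],[0,0,-0.9]],[0,[0,0,0],[0,0,-0.9]],[0,[0,0,0],[0,0,-0.9]],[0,[0,0,0],[0,0,-0.9]],[0,[0,0,0],[0,0,-0.9]],[0,[0,0,0],[0,0,-0.9]]]}}

```text
t: 5.72
tool_pos: [0.556, -0.1408, 0.0917]
tool_rot: [-0.555, -3.09, 0.001]
contact_force: [-4.6, 0.0, 6.0]
opening: 0.0133
grip_force: 42.1
```

```bash
python3 go.py .556 -.1405 .09 180.5
```

```text
t 5.725 pos [ 0.556  -0.1408  0.0917] yaw [ 1.5962e+02 -1.0000e-01 -1.7996e+02] q [-0.38  0.06  1.85 -0.    1.23 -1.59]
shift [0.002 0.006 0.034] turn [-2.00e-03 -1.30e-02 -2.61e+00] F [-4.6  0.   6. ] tq [ 0.02  0.89 -0.1 ] open 0.0133 42.11573123931885
```

Call:
{"fn": "play_rows", "kwargs": {"series": [[0,[0,0,0],[0,0,-0.9]],[0,[0,0,0],[0,0,-0.9]],[0,[0,0,0],[0,0,-0.7]],[0,[0,0,0],[0,0,0]]]}}

```text
t: 6.22
tool_pos: [0.556, -0.1409, 0.0917]
tool_rot: [-0.015, -3.14, 0.0]
contact_force: [-6.1, -2.0, 5.4]
opening: 0.0131
grip_force: 42.1
```

```bash
python3 go.py .556 -.1405 .09 180.5
```

```text
t 6.225 pos [ 0.556  -0.1409  0.0917] yaw [ 1.7944e+02 -1.1000e-01 -1.7999e+02] q [-0.38  0.06  1.85 -0.    1.23 -1.94]
shift [0.    0.007 0.035] turn [-0.001 -0.014 -0.133] F [-6.1 -2.   5.4] tq [0.1  0.9  0.08] open 0.0131 42.140536308288574
```

Call:
{"fn": "play_rows", "kwargs": {"series": [[0,[0,0,0],[0,0,-0.2]],[0,[0,0,0],[0,0,0]]]}}

```text
t: 6.48
tool_pos: [0.556, -0.1408, 0.0917]
tool_rot: [0.026, -3.14, -0.0]
contact_force: [-5.3, -0.4, 6.1]
opening: 0.0134
grip_force: 42.2
```

```bash
python3 go.py .556 -.1405 .09 180.5
```

```text
t 6.475 pos [ 0.556  -0.1408  0.0917] yaw [-1.7906e+02 -1.1000e-01  1.7998e+02] q [-0.38  0.06  1.85 -0.    1.23 -1.96]
shift [-0.     0.006  0.034] turn [ 0.002 -0.013  0.055] F [-5.3 -0.4  6.1] tq [ 0.04  0.98 -0.32] open 0.0134 42.240909934043884
```

Call:
{"fn": "play_rows", "kwargs": {"series": [[0,[0,0,0],[0,0,-0.2]],[0,[0,0,0],[0,0,0]]]}}

```text
t: 6.72
tool_pos: [0.556, -0.1408, 0.0917]
tool_rot: [0.066, -3.139, -0.001]
contact_force: [-6.1, -0.1, 5.7]
opening: 0.013
grip_force: 48.2
```

```bash
python3 go.py .556 -.1405 .09 180.5
```

```text
t 6.725 pos [ 0.556  -0.1408  0.0917] yaw [-1.7760e+02 -1.0000e-01  1.7996e+02] q [-0.38  0.06  1.85  0.    1.23 -1.99]
shift [-0.     0.007  0.035] turn [ 0.005 -0.012  0.238] F [-6.1 -0.1  5.7] tq [-0.02  1.02 -1.12] open 0.013 48.240618109703064
```

Call:
{"fn": "play_rows", "kwargs": {"series": [[0.5,[0,0,0],[0,0,0]],[0.5,[0,0,0],[0,0,0]],[0.6,[0,0,0],[0,0,0]],[0.8,[0,0,-0.6],[0,0,0]],[1,[0,0,-0.6],[0,0,0]],[1,[0,0.5,0],[0,0,0.9]],[1,[0,0.5,0],[0,0,0.9]],[1,[0,0.5,0],[0,0,0.9]]]}}

```text
t: 7.72
tool_pos: [0.5627, -0.0655, 0.1513]
tool_rot: [0.525, 3.097, 0.0]
contact_force: [0.2, 0.4, -0.0]
opening: 0.0853
grip_force: 0.0
```

Call:
{"fn": "play_rows", "kwargs": {"series": [[1,[0,0,0],[0,0,0.9]],[1,[0,0,0],[0,0,0.9]],[1,[0,0,0],[0,0,0.9]],[1,[0,0,0],[0,0,0.9]],[1,[0,0,0],[0,0,0.9]],[1,[0,0,0],[0,0,0.9]],[1,[0,0,0],[0,0,0.9]],[1,[0,0,0],[0,0,0.4]]]}}

```text
t: 8.72
tool_pos: [0.5627, -0.0662, 0.1512]
tool_rot: [1.862, 2.53, 0.0]
contact_force: [-0.0, 0.4, 0.2]
opening: 0.0852
grip_force: 0.0
```

```bash
python3 go.py .555 -.0415 .0915 106.9
```

```text
t 8.725 pos [ 0.5627 -0.0662  0.1512] yaw [107.29  -0.   179.99] q [-0.25 -0.02  1.83  0.    1.34 -0.55]
shift [ 0.517 -0.     1.193] turn [ 0.001 -0.     0.049] F [-0.   0.4  0.2] tq [-0.   -0.05  0.04] open 0.0852 0.0
```

Call:
{"fn": "play_rows", "kwargs": {"series": [[1,[0.52,0,0],[0,0,0]],[1,[0,0,0.5],[0,0,0]],[1,[0,0,0.5],[0,0,0]],[1,[0,0,0.19],[0,0,0]],[0.4,[0,0,0],[0,0,0]],[0,[0,0,0],[0,0,0]],[0,[0,0,0],[0,0,0]],[0,[0,0,0],[0,0,0]]]}}

```text
t: 9.72
tool_pos: [0.5553, -0.0417, 0.0927]
tool_rot: [1.859, 2.531, 0.001]
contact_force: [-2.0, -0.9, 13.6]
opening: 0.0131
grip_force: 44.8
```

Call:
{"fn": "play_rows", "kwargs": {"series": [[0,[0,0,0],[0,0,0]],[0,[0,0,0],[0,0,0]]]}}

```text
t: 9.98
tool_pos: [0.5553, -0.0417, 0.0927]
tool_rot: [1.859, 2.531, 0.0]
contact_force: [-1.5, 0.4, 5.1]
opening: 0.0132
grip_force: 42.9
```

```bash
python3 go.py .555 -.0415 .0915 180.5
```

```text
t 9.975 pos [ 0.5553 -0.0417  0.0927] yaw [1.0741e+02 4.0000e-02 1.7996e+02] q [-0.21  0.02  1.89 -0.    1.23 -0.51]
shift [ 0.006 -0.004  0.025] turn [ 2.000e-03  8.000e-03 -9.137e+00] F [-1.5  0.4  5.1] tq [-0.05  0.42  0.1 ] open 0.0132 42.941250801086426
```

Nine-ish units remain, plus the small overshoot that reached the stop last time.

Call:
{"fn": "play_rows", "kwargs": {"series": [[0,[0,0,0],[0,0,-0.9]],[0,[0,0,0],[0,0,-0.9]],[0,[0,0,0],[0,0,-0.9]],[0,[0,0,0],[0,0,-0.9]],[0,[0,0,0],[0,0,-0.9]],[0,[0,0,0],[0,0,-0.9]],[0,[0,0,0],[0,0,-0.9]],[0,[0,0,0],[0,0,-0.9]]]}}

```text
t: 10.98
tool_pos: [0.5558, -0.0411, 0.0927]
tool_rot: [0.404, 3.113, 0.002]
contact_force: [0.8, 2.2, 4.3]
opening: 0.013
grip_force: 43.0
```

Call:
{"fn": "play_rows", "kwargs": {"series": [[0,[0,0,0],[0,0,-0.9]],[0,[0,0,0],[0,0,-0.7]],[0,[0,0,0],[0,0,-0.4]],[0,[0,0,0],[0,0,0]]]}}

```text
t: 11.48
tool_pos: [0.5558, -0.041, 0.0927]
tool_rot: [-0.026, 3.139, 0.002]
contact_force: [-0.1, 3.3, 5.4]
opening: 0.0128
grip_force: 42.9
```

```bash
python3 go.py .555 -.0415 .0915 180.5
```

```text
t 11.475 pos [ 0.5558 -0.041   0.0927] yaw [-1.7904e+02  1.3000e-01  1.7994e+02] q [-0.21  0.02  1.89  0.    1.23 -1.8 ]
shift [ 0.016 -0.01   0.025] turn [0.008 0.017 0.057] F [-0.1  3.3  5.4] tq [ 0.53 -0.1   0.09] open 0.0128 42.94383466243744
```

Call:
{"fn": "play_rows", "kwargs": {"series": [[0,[0,0,0],[0,0,-0.25]],[0,[0,0,0],[0,0,0]]]}}

```text
t: 11.72
tool_pos: [0.5558, -0.041, 0.0928]
tool_rot: [-0.076, 3.138, 0.003]
contact_force: [0.3, 3.8, 6.1]
opening: 0.0127
grip_force: 51.1
```

```bash
python3 go.py .555 -.0415 .0915 180.5
```

```text
t 11.725 pos [ 0.5558 -0.041   0.0928] yaw [-1.7721e+02  1.4000e-01  1.7991e+02] q [-0.21  0.02  1.89  0.    1.23 -1.83]
shift [ 0.016 -0.01   0.025] turn [0.012 0.017 0.286] F [0.3 3.8 6.1] tq [ 0.51 -0.03 -0.82] open 0.0127 51.08545124530792
```

Call:
{"fn": "play_rows", "kwargs": {"series": [[0.5,[0,0,0],[0,0,0]],[0.5,[0,0,0],[0,0,0]],[0.6,[0,0,0],[0,0,0]],[0.8,[0,0,-0.8],[0,0,0]],[1,[0,0,-0.8],[0,0,0.28]],[1,[0,0.8,0],[0,0,0]],[1,[0,0.8,0],[0,0,0]],[1,[0,0.8,0],[0,0,0]]]}}

```text
t: 12.72
tool_pos: [0.553, 0.0794, 0.1717]
tool_rot: [0.02, -3.142, 0.0]
contact_force: [0.7, 0.5, -0.1]
opening: 0.0853
grip_force: 0.0
```

```bash
python3 go.py .5545 .082 .085 180.5
python3 - <<'E'
from station import imaging
import cv2,numpy as np
a=imaging.get_image("top")["color"][150:250,150:360];b=imaging.get_image("scene")["color"][120:280,135:375]
a=cv2.resize(a,(630,300));b=cv2.resize(b,(450,300))
cv2.imwrite("pics/c1.png",cv2.convertScaleAbs(np.vstack([a,np.hstack([b,np.zeros((300,180,3),np.uint8)])]),alpha=1.5))
E
```

```text
t 12.725 pos [0.553  0.0794 0.1717] yaw [-179.27   -0.   -179.99] q [ 0.01 -0.06  1.83 -0.    1.38 -1.57]
shift [-0.03   0.052  1.734] turn [-0.001 -0.     0.028] F [ 0.7  0.5 -0.1] tq [ 0.03 -0.04  0.01] open 0.0853 0.0
```

View pics/c1.png

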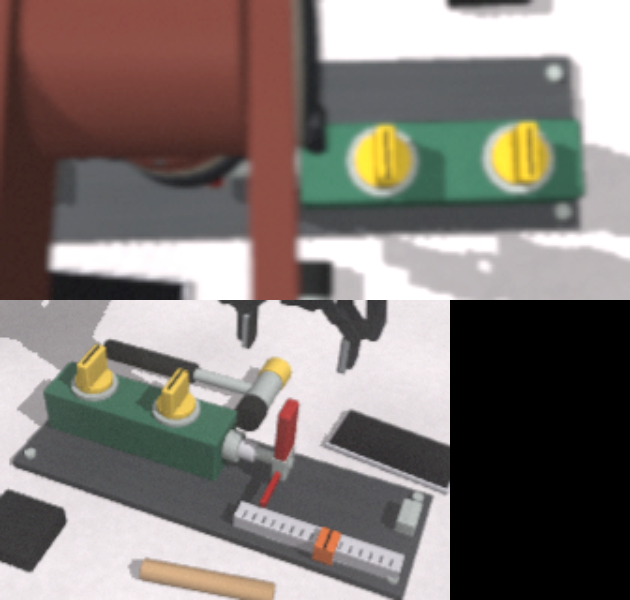

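Call:
{"fn": "play_rows", "kwargs": {"series": [[1,[-0.03,0.05,0.5],[0,0,0.03]],[1,[0,0,0.6],[0,0,0]],[1,[0,0,0.5],[0,0,0]],[1,[0,0,0.13],[0,0,0]],[0.4,[0,0,0],[0,0,0]],[0,[0,0,0],[0,0,0]],[0,[0,0,0],[0,0,0]],[0,[0,0,0],[0,0,0]]], "force": 70}}

```text
t: 13.82
tool_pos: [0.5553, 0.0831, 0.0864]
tool_rot: [-0.013, 3.14, 0.008]
contact_force: [-1.4, 4.3, 8.9]
opening: 0.0134
grip_force: 70.9
```

Call:
{"fn": "play_rows", "kwargs": {"series": [[0,[0,0,0],[0,0,0]],[0,[0,0,0],[0,0,0]]]}}

```text
t: 14.08
tool_pos: [0.5553, 0.083, 0.0865]
tool_rot: [-0.015, 3.14, 0.006]
contact_force: [-0.3, 6.7, 3.3]
opening: 0.0131
grip_force: 68.8
```

```bash
python3 go.py .5545 .155 .085 180.5
```

```text
t 14.075 pos [0.5553 0.083  0.0865] yaw [-1.7946e+02  1.0000e-01  1.7978e+02] q [ 0.01  0.04  1.88  0.    1.22 -1.57]
shift [0.002 1.44  0.035] turn [0.027 0.012 0.005] F [-0.3  6.7  3.3] tq [ 0.81  0.07 -0.  ] open 0.0131 68.84279251098633
```

Call:
{"fn": "play_rows", "kwargs": {"series": [[0,[0,0.1,0],[0,0,0]],[0,[0,0.2,0],[0,0,0]],[0,[0,0.25,0],[0,0,0]],[0,[0,0.25,0],[0,0,0]],[0,[0,0.25,0],[0,0,0]],[0,[0,0.25,0],[0,0,0]],[0,[0,0.1,0],[0,0,0]],[0,[0,0,0],[0,0,0]]]}}

```text
t: 15.08
tool_pos: [0.5547, 0.1489, 0.0864]
tool_rot: [-0.015, 3.141, -0.008]
contact_force: [-2.7, -10.7, 6.1]
opening: 0.013
grip_force: 69.6
```

```bash
python3 go.py .5545 .155 .085 180.5
python3 - <<'E'
from station import imaging
import cv2,numpy as np
I=np.mean([imaging.get_image("scene")["color"].astype(float) for _ in range(4)],0)
np.save("s2.npy",I);I=I.astype(np.uint8)
a=imaging.get_image("top")["color"][150:220,150:250]
c=cv2.resize(I[205:275,245:355],None,fx=7,fy=7,interpolation=cv2.INTER_CUBIC)
a=cv2.resize(a,None,fx=1.4,fy=1.4)
c=cv2.convertScaleAbs(c,alpha=1.5)
c[-98:,:140]=a
cv2.imwrite("pics/c2.png",c)
E
```

```text
t 15.075 pos [0.5547 0.1489 0.0864] yaw [-1.7947e+02  4.0000e-02 -1.7972e+02] q [ 0.14  0.07  1.85 -0.01  1.22 -1.44]
shift [0.003 0.122 0.028] turn [-0.035  0.005  0.004] F [ -2.7 -10.7   6.1] tq [-1.18  0.33 -0.07] open 0.013 69.6155297756195
```

View pics/c2.png

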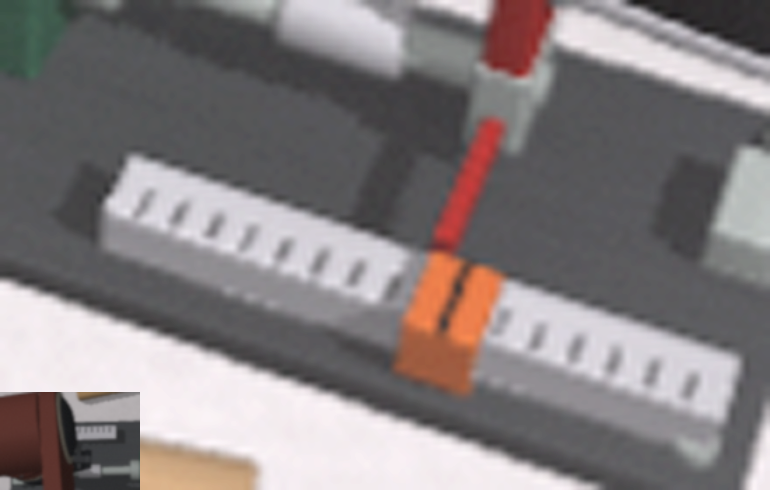

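```bash
cat > fine.py <<'E'
from h import *
p=np.load("p.npy")
s2=np.load("s2.npy");s0=d0["scene"]["color"].astype(float);t0=d0["top"]["color"].astype(float)
def red(I,r0,r1,c0,c1):   # pointer centroid column per row
    o=[]
    for r in range(r0,r1):
        b,g,R=I[r,c0:c1].T; w=np.clip(R-np.maximum(g,b)-30,0,None); w[g>.45*R]=0
        if w.sum()>40:o.append((c0+(w*np.arange(c1-c0)).sum()/w.sum(),r))
    return np.array(o)
def line(I,r0,r1,c0,c1):  # dark line on orange clip: deepest red dip between bright edges
    o=[]
    for r in range(r0,r1):
        R=I[r,c0:c1,2];w=np.clip(np.median(R)-R,0,None)
        k=np.argmax(w);w[np.abs(np.arange(len(w))-k)>2]=0
        o.append((c0+(w*np.arange(c1-c0)).sum()/max(w.sum(),1e-6),r))
    return np.array(o)
def xs(n,pts,z):  # clamp x,y of pixels at height z
    return np.array([least_squares(lambda c:proj(n,world(p,[c[0],c[1],z]))[0]-q,[150,-55]).x for q in pts]).round(1)
for z in(39,42):
    print("z",z,"tip top0",xs("top",red(t0,181,194,215,230),z).tolist());
    print(" tip s0",xs("scene",red(s0,212,230,270,287),z).tolist())
    print(" tip s2",xs("scene",red(s2,222,243,302,320),z).tolist())
for z in(32,34,36):
    print("mark z",z,"top0",xs("top",line(t0,172,181,188,194),z).tolist())
    print(" s2",xs("scene",line(s2,243,253,307,313),z).tolist())
    print(" s0",xs("scene",line(s0,243,253,307,313),z).tolist())
E
python3 fine.py
```

```text
z 39 tip top0 [[124.4, -54.6], [123.8, -52.2], [124.3, -49.8], [124.3, -47.5], [124.3, -45.1], [123.9, -42.8], [123.9, -40.4], [123.8, -38.1], [123.8, -35.7], [123.8, -33.4], [123.8, -31.1]]
 tip s0 [[124.2, -14.7], [124.6, -17.4], [125.1, -20.1], [125.1, -23.0], [124.6, -26.2], [125.1, -28.8], [124.7, -31.8], [125.2, -34.5], [125.2, -37.3], [125.2, -40.1], [124.7, -43.1], [125.2, -45.7], [124.7, -48.7], [125.2, -51.2], [124.7, -54.1], [125.2, -56.7], [125.7, -59.2]]
 tip s2 [[190.8, -16.5], [190.3, -19.5], [190.8, -22.0], [190.7, -24.8], [190.6, -27.6], [191.0, -30.1], [190.4, -33.1], [190.9, -35.6], [190.8, -38.3], [190.7, -41.0], [190.6, -43.7], [190.5, -46.4], [191.0, -48.9], [190.8, -51.6], [190.8, -54.2], [190.7, -56.8], [191.5, -59.0], [192.2, -61.3]]
z 42 tip top0 [[124.1, -54.0], [123.6, -51.7], [124.1, -49.3], [124.0, -47.0], [124.1, -44.6], [123.7, -42.3], [123.6, -39.9], [123.6, -37.6], [123.6, -35.3], [123.6, -32.9], [123.6, -30.6]]
 tip s0 [[125.0, -17.4], [125.4, -20.2], [125.9, -22.8], [125.9, -25.7], [125.3, -28.8], [125.9, -31.4], [125.4, -34.5], [125.9, -37.1], [12
[... 1207 characters left out ...]
97.6, -79.8], [198.0, -82.1], [198.2, -84.4]]
 s0 [[197.9, -62.0], [197.7, -64.7], [197.5, -67.3], [197.9, -69.6], [198.0, -72.1], [197.9, -74.7], [197.7, -77.2], [197.6, -79.8], [197.9, -82.1], [198.2, -84.4]]
mark z 36 top0 [[197.6, -82.8], [197.5, -80.4], [197.6, -78.0], [197.5, -75.6], [197.5, -73.2], [197.5, -70.9], [197.5, -68.5], [197.5, -66.1], [197.4, -63.7]]
 s2 [[198.1, -63.7], [198.0, -66.3], [197.7, -68.9], [198.2, -71.2], [198.3, -73.7], [198.1, -76.3], [198.0, -78.8], [197.8, -81.4], [198.2, -83.6], [198.5, -86.0]]
 s0 [[198.1, -63.7], [197.9, -66.3], [197.7, -68.9], [198.2, -71.3], [198.3, -73.7], [198.1, -76.3], [198.0, -78.8], [197.8, -81.4], [198.2, -83.6], [198.5, -86.0]]
```

Call:
{"fn": "play_rows", "kwargs": {"series": [[0,[0,0.08,0],[0,0,0]],[0,[0,0.07,0],[0,0,0]],[0,[0,0,0],[0,0,0]],[0,[0,0,0],[0,0,0]]]}}

```text
t: 15.82
tool_pos: [0.5546, 0.1559, 0.0865]
tool_rot: [-0.014, 3.141, -0.008]
contact_force: [-2.0, -10.7, 6.3]
opening: 0.0132
grip_force: 69.6
```

```bash
python3 go.py .5547 .1562 .0864 180.5
cat > look.py <<'E'
from station import imaging
import cv2,numpy as np,sys
I=np.mean([imaging.get_image("scene")["color"].astype(float) for _ in range(4)],0)
np.save("s2.npy",I)
c=cv2.resize(I.astype(np.uint8)[205:275,245:355],None,fx=7,fy=7,interpolation=cv2.INTER_CUBIC)
cv2.imwrite(sys.argv[1],cv2.convertScaleAbs(c,alpha=1.5))
E
python3 look.py pics/c3.png; python3 fine.py | grep -A2 -E "^z|mark z 34"|grep s2
```

```text
t 15.825 pos [0.5546 0.1559 0.0865] yaw [-1.795e+02  3.000e-02 -1.797e+02] q [ 0.15  0.07  1.85 -0.01  1.22 -1.43]
shift [-0.001  0.006  0.001] turn [-0.038  0.004  0.001] F [ -2.  -10.7   6.3] tq [-1.3   0.27  0.03] open 0.0132 69.61657762527466
 tip s2 [[197.9, -16.1], [197.9, -18.9], [198.2, -21.4], [197.6, -24.5], [198.0, -27.0], [197.4, -30.0], [197.9, -32.5], [197.8, -35.2], [197.7, -37.9], [198.1, -40.4], [198.0, -43.1], [197.9, -45.8], [197.8, -48.4], [197.8, -51.1], [198.1, -53.5], [197.5, -56.4], [198.3, -58.6], [199.5, -60.6]]
 tip s2 [[198.3, -18.8], [198.3, -21.6], [198.6, -24.1], [198.0, -27.1], [198.4, -29.7], [197.8, -32.6], [198.3, -35.1], [198.2, -37.8], [198.1, -40.5], [198.5, -43.0], [198.3, -45.7], [198.3, -48.3], [198.2, -51.0], [198.2, -53.6], [198.5, -56.0], [197.8, -58.9], [198.7, -61.1], [199.9, -63.1]]
 s2 [[197.8, -62.1], [197.7, -64.7], [197.5, -67.3], [197.9, -69.6], [198.0, -72.1], [197.8, -74.7], [197.8, -77.2], [197.6, -79.8], [198.0, -82.1], [198.3, -84.4]]
```

View pics/c3.png

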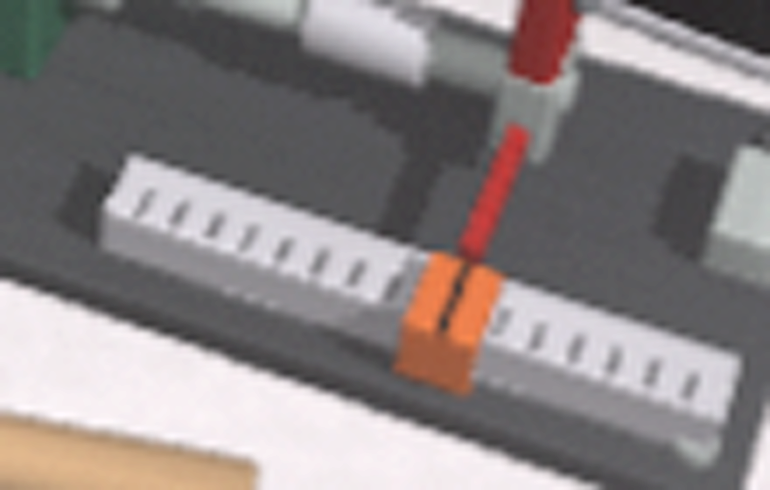

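The pointer's centre line meets the black line: tip at about (473,250) and line end at (464,267) in the crop, both at clamp x ≈ 198 mm. The grip is firm, so I'm handing in.

```bash
python3 -c "
from station import ctrl
print(ctrl.finish_job())"
```

```text
the job is handed in; nothing more can be done
None
```

Job handed in at about 16 s: both knobs were turned to their open end stops, then the paddle was pulled about 73 mm and is held, still gripped, with the pointer on the mark to within about 1 mm by my camera measurements.

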